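# Close up the glass jars and pack the tea tin

### The job

Close up the row of thin glass jars in the wooden caddy: nudge the row along from the low-lipped end until you feel it bear firmly against the cork end stop, gently, never pressing a jar with more than 20 N, never tipping one and never pinching one. Then stand the red tea tin upright on the caddy floor in the room this makes beside the low lip, so that all four stand packed in the caddy, and leave the mug, the bowl and the pepper mill where they are.

Things in the scene. Friction and masses are not known exactly. Their poses are not given: they have to be found in the camera images.
- caddy: dark wooden open caddy, fixed, 92 x 305 mm. Origin: underside, at the middle of its inside. Lane along its y: inside 80 mm wide (x +-40 mm), 287 mm long (y +-143.5 mm). Floor 6 mm thick; side walls and the lip at the -y end 6 mm thick, their tops 36 mm above the counter; cork end stop at +y. With the jars closed up, about 69 mm is left at the -y end for the 64 mm tin
- stop: rigid cork-coloured end panel of the caddy, 92 mm wide, 12 mm thick, top 70 mm above the counter, fixed. Origin: at counter height in the middle of its inner face (y = 143.5 mm of the caddy); same axes as the caddy
- jar_clear: thin clear glass round jar with a pale wooden lid, 76 mm diameter up to 60 mm above its base, then a shoulder and a 60 mm lid, 84 mm tall overall, 140 to 280 g; stands upright in the caddy. Origin: centre of its underside, z up. The order of the three jars in the caddy varies, with gaps between them
- jar_green: thin green glass round jar with a steel lid, 70 mm diameter up to 60 mm above its base, then a shoulder and a 54 mm lid, 84 mm tall overall, 140 to 280 g; stands upright in the caddy. Origin: centre of its underside, z up
- jar_square: thin amber glass square jar, 72 x 72 mm up to 62 mm above its base, then a 56 x 56 mm black lid, 84 mm tall overall, 140 to 280 g; stands upright in the caddy, sides nearly along it. Origin: centre of its underside, z up
- tin: sturdy red tea tin, brass-coloured lid, 56 mm along its x, 64 mm along its y, 95 mm tall, straight sided, 250 g, may be gripped; stands on the counter beyond the caddy's low-lipped end. Packed, its y lies along the caddy's y. Origin: centre of its underside, z up
- mug: blue mug, 80 mm across, 90 mm tall; bystander. Origin: centre of its underside
- bowl: white bowl, 130 mm across, 45 mm tall; bystander. Origin: centre of its underside
- mill: wooden pepper mill, 54 mm across, 130 mm tall; bystander. Origin: centre of its underside
Things that resemble listed ones, but are neither listed nor needed, are in the scene too. What is shaped like the tin but purple or turquoise is not meant.

How it is judged:
By the outcome, as a careful person would: the job done as asked, in the order asked, and still so for the second after the job is handed in, with the robot touching nothing.
It also fails if it takes over 64 s, if anything falls off the work surface, if the arm or the gripper's body presses on something with over 40 N, if the wrist force passes 120 N, or if a joint passes its speed limit or range.

### The arm

A 6-joint arm with a two-finger parallel gripper is mounted at the origin on the work surface. World frame = base frame: x ahead of the robot, y to its left, z up, the work surface at z = 0. Lengths are in m, angles in rad, forces in N, time in s.
With the tool pointing down it reaches from about 0.35 to 0.85 m from the base axis. Payload 8.1 kg.
Tool frame: the origin (TCP) lies at the very end of the fingers, on their centre line; the grasp point (between the pads) lies 19 mm behind it; z points along the fingers, y is the direction in which the jaws open and shut (so a half turn about z gives the same grasp; the last joint's range is limited). The gripper opens to 93 mm and grips with 3 to 60 N. Pads are 15 mm wide; open, the fingers measure 128 mm over their backs; the gripper's body (75 mm by 188 mm) begins 65 mm behind the grasp point.
Start: joints at [1.164, 0.13, 1.488, -0, 1.523, -0.085], TCP at [0.19, 0.569, 0.219] pointing down, gripper open.
Joint ranges: [-2.96, 2.96], [-0.89, 2.26], [0.02, 2.5], [-1.34, 4.48], [0, 2.73], [-2.66, 2.66]. Speed limits (rad/s): [2.39, 2.39, 2.79, 3.14, 3.14, 3.14].

### API

Orientations are given as a rotation vector (axis times angle).
In Python, from plant import * gives the robot as it stands.
- The arm moves only by the tool apply_moves, never from a script. Its argument "commands" is one flat list of numbers, 7 for each row, row after row: the shift along the world's x, y, z in cm, then the turn, a rotation vector about the world's x, y, z in rad, then the finger opening in cm, from 0 to 9.3. A call has 1 to 8 rows; each row shifts and turns the pose as measured when the row begins; what a row does not reach is not made up. A row lasts 1/8 s, in which the tool goes at most 62.5 mm and 10.7 degrees, less where a joint would pass 70% of its speed; a pose out of reach is approached as far as the arm can. A call with a gripper value outside its range is refused whole. The fingers move at their own pace and stop on an object; "squeeze" is the grip in N (left out, the last holds). Time passes only in rows, so rows that do not move let the fingers close. It gives the time, the measured TCP pose, the force and the opening at its end, in the units of the state.
- read_state(): the state, without advancing time (a new reading comes with each control period).
- read_camera(name): name is "side" or "top"; returns (picture, depth): 384x512x3 uint8, blue, green, red; 384x512 float32, m along the optical axis (not along the pixel's ray), 0 where there is no reading.
- camera_model(name): a dict with "intrinsics" (3x3 intrinsics, pixels), "R" (3x3) and "t" (3): a world point X has camera coordinates R X + t. Camera axes: x right, y down, z forward; pixel columns grow to the right and rows downward; lengths in m; the calibration is good to about 2 mm. A picture is of the moment at which its call begins. camera_model takes no time and is no camera call.
- close_job(): hands the job in, once; it reports no verdict.
Trained networks look in the newest picture that a camera, given by its name, has taken for a name from the list of things; names that differ only in an ending like _2 or _b are one class to them, and where a whole thing is asked for, a point or a joint stands for the part that bears it (a point fixed in the world has none). Each returns a list of dicts, best first, with "conf" (0 to 1); they miss things now and then, are a little off and sometimes report something else, mostly with a low value. They report only what shows in the picture. A call takes as long as a camera call. They do not tell look-alikes from the thing itself.
- find_in(query, camera): "point" ([x, y, z] in m, in the coordinates of the camera as it stood for that picture, good to about 4 mm: the middle of the surface that is visible of it).
- cut_out(query, camera): "mask" (384x512 bool, what is visible of it).
- spot_point(query, camera): "point" ([x, y, z] in m, in the coordinates of the camera as it stood for that picture, good to about 4 mm: a listed point, or the origin of a listed thing).
The state is a dict: "t": time; "q": joint angles; "dq": joint speeds; "joint_torque": joint torques, N m; "tool_pos": TCP position; "orientation": TCP orientation; "force": force on the tool from outside, world axes, zero at the start; "wrist_torque": the same for the moment, N m; "opening": finger opening in m.
Only numpy, scipy, OpenCV 4.12 (cv2) and the standard library are available. Lean on these libraries where they do the work, as an engineer would, in place of code of your own. Each camera call takes 0.05 s, during which the arm holds its last target. There are 200 camera calls.

## Working session

There is one attempt and no reset: what is moved stays moved. The work goes in short steps, Python scripts to look and compute and a tool call to move; the robot and the scene stay as the last step left them, time stands still between calls to the robot, and variables do not carry over. Pictures are saved under pics/ and viewed, about 8 in all and at most 12, crops included, and the job is handed in when it is done.

Besides the shell and the picture viewer there is one more tool, called as name(argument=value, ...), one argument or row to a line, values as JSON. apply_moves: Moves the arm, as the interface text tells. Its arguments: {"type":"object","properties":{"commands":{"type":"array"},"squeeze":{"type":"number"}},"required":["commands"]}

```bash
ls; mkdir -p pics
cat > h.py <<'E'
from plant import *
import numpy as np, cv2
def world(cam,p):
    m=camera_model(cam); return np.array(m["R"]).T@(np.array(p)-np.array(m["t"]))
def cloud(cam,d):
    m=camera_model(cam); K=np.array(m["intrinsics"]); v,u=np.indices(d.shape)
    P=np.stack([(u-K[0,2])*d/K[0,0],(v-K[1,2])*d/K[1,1],d],-1)
    W=(P-np.array(m["t"]))@np.array(m["R"]); W[d<=0]=np.nan; return W
E
python3 - <<'E'
from h import *
for c in("top","side"):
    im,d=read_camera(c); cv2.imwrite(f"pics/{c}0.png",im); np.save(f"{c}0.npy",d)
    for q in("caddy","stop","jar_clear","jar_green","jar_square","tin","mug","bowl","mill"):
        print(c,q,[(np.round(world(c,r["point"]),3).tolist(),round(r["conf"],2)) for r in spot_point(q,c)])
print(read_state())
E
```

```text
pics
top caddy [([0.588, -0.005, 0.003], 0.76), ([0.648, 0.221, 0.0], 0.26)]
top stop [([0.59, -0.003, -0.001], 0.74), ([0.619, 0.135, 0.002], 0.49)]
top jar_clear [([0.593, 0.002, 0.007], 0.91), ([0.466, 0.122, -0.0], 0.59), ([0.621, 0.136, 0.001], 0.55)]
top jar_green [([0.611, 0.092, 0.005], 0.72)]
top jar_square [([0.572, -0.077, 0.006], 0.95)]
top tin [([0.633, -0.298, 0.003], 0.92), ([0.447, -0.394, 0.0], 0.63), ([0.309, -0.294, -0.001], 0.6), ([0.407, -0.204, -0.003], 0.55)]
top mug [([0.466, 0.123, 0.0], 0.81)]
top bowl [([0.768, 0.039, 0.004], 0.57)]
top mill [([0.651, 0.222, 0.0], 0.95)]
side caddy [([0.591, -0.004, 0.002], 0.9)]
side stop [([0.622, 0.136, 0.001], 0.63), ([0.612, 0.093, 0.008], 0.42)]
side jar_clear [([0.571, -0.077, 0.006], 0.71), ([0.592, 0.005, 0.007], 0.69)]
side jar_green [([0.615, 0.089, 0.009], 0.79)]
side jar_square [([0.568, -0.079, 0.007], 0.94), ([0.614, 0.093, 0.009], 0.57)]
side tin [([0.517, -0.276, 0.001], 0.96), ([0.306, -0.288, -0.001], 0.95), ([0.406, -0.206, -0.001], 0.86), ([0.449, -0.394, -0.001], 0.65), ([0.636, -0.294, -0.003], 0.58)]
side mug [([0.467, 0.123, -0.001], 0.62)]
side bowl [([0.767, 0.034, 0.001], 0.84)]
side mill [([0.65, 0.224, -0.002], 0.68)]
{'t': 1.0, 'q': array([ 1.16357679e+00,  1.30403500e-01,  1.48819227e+00,  1.85484238e-06,
        1.52300684e+00, -8.53634506e-02]), 'dq': array([ 0.00120543,  0.00139734,  0.00032364,  0.00111802, -0.00029869,
        0.00138555]), 'joint_torque': array([ 1.52585966e-03, -5.59771407e+01, -4.92071807e+01,  7.67741469e-02,
        2.24544498e-02,  1.48126865e-06]), 'tool_pos': array([0.18975607, 0.56920882, 0.21863738]), 'orientation': array([-5.03390447e-01, -3.10099596e+00,  1.44492762e-05]), 'force': array([-0.79796352,  0.46745533, -0.74905627]), 'wrist_torque': array([-0.00529945,  0.01598788, -0.01513863]), 'opening': 0.09312877904738817}
```

View pics/top0.png

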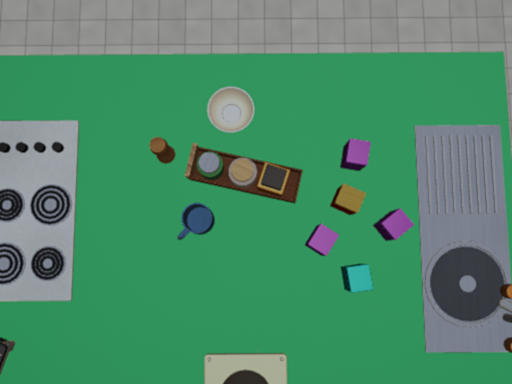

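View pics/side0.png

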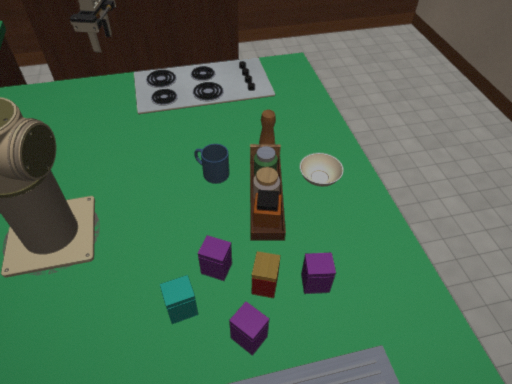

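The brass-lidded red tin is at top (349,199), about world (0.517,-0.276). The jar order from the stop is green, clear, square. The purple and turquoise tins are decoys.

```bash
cat >> h.py <<'E'
def rect(P):
    r=cv2.minAreaRect((P[:,:2]*1000).astype(np.float32)); return np.round(r[0],1),np.round(r[1],1),round(r[2],1),len(P)
E
python3 - <<'E'
from h import *
d=np.load("top0.npy"); W=cloud("top",d); im=cv2.imread("pics/top0.png")
def sel(c,r,z0,z1): 
    m=(np.hypot(W[...,0]-c[0],W[...,1]-c[1])<r)&(W[...,2]>z0)&(W[...,2]<z1); return W[m]
print("tin top",rect(sel((.517,-.276),.06,.085,.11)))
print("wall/rim",rect(sel((.59,-.004),.18,.030,.042)))
P=sel((.62,.14),.07,.06,.076); print("stop",rect(P),np.median(P,0))
for n,c in(("sq",(.57,-.078)),("cl",(.592,.003)),("gr",(.613,.091))):
    P=sel(c,.038,.084,.1); print(n,rect(P),P.mean(0))
ds=np.load("side0.npy"); W=cloud("side",ds)
print("side tin top",rect(sel((.517,-.276),.06,.088,.11)))
print("side wall",rect(sel((.59,-.004),.18,.033,.040)))
for n,c in(("sq",(.57,-.078)),("cl",(.592,.003)),("gr",(.613,.091))):
    P=sel(c,.038,.086,.1); print(n,rect(P),P.mean(0))
print([camera_model(c)["intrinsics"][0][0] for c in("top","side")])
E
```

```text
tin top (array([ 514. , -275.3]), array([64.3, 56.5]), 65.5, 550)
wall/rim (array([615.6,  15.7]), array([288.1, 322.4]), 17.3, 692)
stop (array([622.1, 138.6]), array([135.3,  90.1]), 88.8, 286) [0.61366497 0.1347739  0.0691405 ]
sq (array([571.1, -78.4]), array([55.4, 56.5]), 71.3, 446) [ 0.57063779 -0.07825195  0.08965969]
cl (array([590.4,   4.1]), array([57.6, 56.7]), 89.6, 402) [0.59001599 0.00404301 0.08982523]
gr (array([610.8,  91.2]), array([51.5, 52.9]), 23.1, 325) [0.61032897 0.0913686  0.08964596]
side tin top (array([ 515.4, -276. ]), array([66.5, 55.7]), 65.3, 627)
side wall (array([619.4,   2.8]), array([287.3, 296. ]), 18.2, 540)
sq (array([572.6, -79.4]), array([57.9, 55.7]), 70.8, 356) [ 0.57190448 -0.08120169  0.09078107]
cl (array([591.7,   3. ]), array([60.2, 58.9]), 26.4, 286) [0.59086171 0.00154972 0.09067389]
gr (array([611.4,  90.5]), array([52. , 52.6]), 43.8, 194) [0.61122577 0.08924421 0.0904484 ]
[np.float64(477.0354849221756), np.float64(410.5593396387113)]
```

Run:
```python
from h import *
from scipy.optimize import minimize
for cam in("top","side"):
    W=cloud(cam,np.load(cam+"0.npy")).reshape(-1,3); W=W[np.isfinite(W[:,0])]
    def loc(W,x,y,a):
        a=np.radians(a); c,s=np.cos(a),np.sin(a); D=W[:,:2]-[x,y]; return D@np.array([[c,-s],[s,c]])
    def inl(p,tol=.012):
        L=loc(W,*p); R=W[:,2]; m=(R>.033)&(R<.039)&(abs(L[:,0])<.055)&(abs(L[:,0])>.034)&(L[:,1]>-.14)&(L[:,1]<.14); return m,L
    p=np.array([.591,-.004,-13.3])
    for i in range(6):
        m,_=inl(p); Q=W[m]
        f=lambda p:np.abs(np.abs(loc(Q,*p)[:,0])-.043).mean()
        # only lateral offset + yaw
        r=minimize(lambda v:f([p[0]+v[0],p[1],v[1]]),[0,p[2]],method="Nelder-Mead",options=dict(initial_simplex=[[0,p[2]],[.003,p[2]],[0,p[2]+2]]))
        p=np.array([p[0]+r.x[0],p[1],r.x[1]])
    L=loc(W,*p); z=W[:,2]
    k=(z>.033)&(z<.039)&(abs(L[:,0])<.035)&(L[:,1]<-.12)&(L[:,1]>-.17)
    s=(z>.066)&(z<.073)&(abs(L[:,0])<.04)&(L[:,1]>.12)&(L[:,1]<.18)
    print(cam,p,m.sum(),r.fun,"lip y",np.percentile(L[k,1],[2,50,98]),k.sum(),"stop y",np.percentile(L[s,1],[2,50,98]),s.sum())
    for n,c in(("sq",(.571,-.079)),("cl",(.591,.0035)),("gr",(.611,.091))):print(n,loc(np.array([[*c,0]]),*p))
```

```text
top [ 5.88710801e-01 -4.00000000e-03 -1.29813730e+01] 349 0.0016970463413337584 lip y [-0.14896943 -0.14608744 -0.14344998] 38 stop y [0.12161812 0.14799451 0.15560039] 140
sq [[-0.0004106  -0.07706169]]
cl [[0.00054594 0.00782256]]
gr [[0.0003793  0.09757902]]
side [ 5.89919925e-01 -4.00000000e-03 -1.30234141e+01] 289 0.0017212348379581591 lip y [-0.15059828 -0.14754226 -0.14287581] 68 stop y [0.14226594 0.1488645  0.15732599] 91
sq [[-0.00153208 -0.07733444]]
cl [[-0.00063783  0.00755048]]
gr [[-0.00087032  0.09730679]]
```

apply_moves(
  commands=[3,-5.4,0,0,0,-0.18,0,3,-5.4,0,0,0,-0.18,0,3,-5.4,0,0,0,-0.18,0,3,-5.4,0,0,0,-0.18,0,3,-5.4,0,0,0,-0.18,0,3,-5.4,0,0,0,-0.18,0,3,-5.4,0,0,0,-0.18,0,3,-5.4,0,0,0,-0.18,0],
)

```text
t: 2.0
tool_pos: [0.4301, 0.1319, 0.2187]
orientation: [2.459, 1.952, 0.006]
force: [1.1, -0.1, -0.1]
opening: 0.0175
```

apply_moves(
  commands=[2.6,-5.25,0,0,0,0,0,2.6,-5.25,0,0,0,0,0,2.6,-5.25,0,0,0,0,0,2.6,-5.25,0,0,0,0,0,2.6,-5.25,0,0,0,0,0,0,0,0,0,0,0,0,0,0,0,0,0,0,0],
)

```text
t: 2.88
tool_pos: [0.5641, -0.1444, 0.2191]
orientation: [2.467, 1.94, 0.011]
force: [-0.3, -0.5, 0.2]
opening: 0.0003
```

```bash
cat >> h.py <<'E'
C=np.array([.589,-.004]); A=np.radians(-13.0)
def st():
    s=read_state(); o=s["orientation"]; R=cv2.Rodrigues(np.array(o))[0]
    D=s["tool_pos"][:2]-C; ux=np.array([np.cos(A),np.sin(A)]); uy=np.array([-np.sin(A),np.cos(A)])
    print("t",s["t"],"pos",np.round(s["tool_pos"],4),"caddy xy mm",np.round([D@ux*1e3,D@uy*1e3],1),"yaw",np.degrees(np.arctan2(R[1,1],R[0,1])).round(2),"z",R[:,2].round(4),"F",np.round(s["force"],2),"Fy",round(float(s["force"][:2]@uy),2),"open",round(s["opening"],4))
E
python3 -c "
from h import *
st()
im,d=read_camera('side'); cv2.imwrite('pics/side1.png',cv2.resize(im[100:290,180:340],None,fx=3.5,fy=3.1))
"
```

```text
t 2.875 pos [ 0.5641 -0.1444  0.2191] caddy xy mm [   7.3 -142.4] yaw -13.64 z [ 0.0077  0.0013 -1.    ] F [-0.33 -0.47  0.19] Fy -0.53 open 0.0003
```

View pics/side1.png

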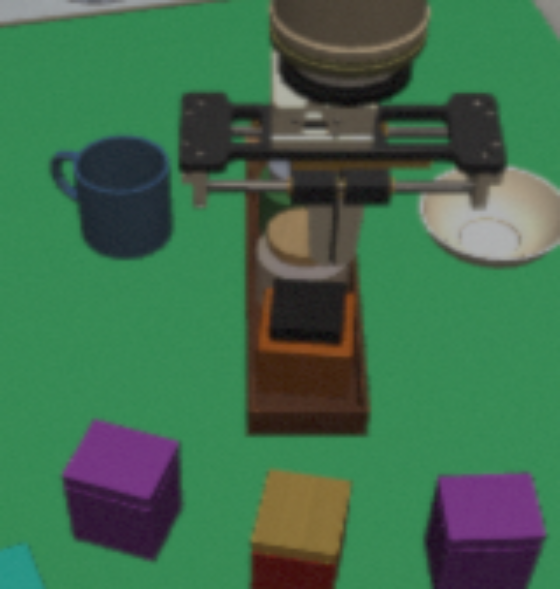

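apply_moves(
  commands=[-0.43,1.37,0,-0.001,0.008,0.011,0,0,0,0,0,0,0,0,0,0,-4,0,0,0,0,0,0,-4,0,0,0,0,0,0,-3,0,0,0,0,0,0,-2,0,0,0,0,0,0,0,0,0,0,0,0,0,0,0,0,0,0],
)

```text
t: 3.92
tool_pos: [0.5601, -0.1216, 0.0908]
orientation: [2.441, 1.968, 0.006]
force: [0.3, -0.6, 0.5]
opening: 0.0005
```

```bash
python3 -c "
from h import *
st()
im,d=read_camera('top'); cv2.imwrite('pics/top2.png',cv2.resize(im[130:220,170:320],None,fx=5,fy=5))
"
```

```text
t 3.925 pos [ 0.5601 -0.1216  0.0908] caddy xy mm [  -1.8 -121.1] yaw -12.26 z [ 0.007  -0.0021 -1.    ] F [ 0.28 -0.64  0.51] Fy -0.56 open 0.0005
```

apply_moves(
  commands=[0,-0.6,0,0,0.004,-0.008,0,0,0,0,0,0,0,0,0,0,0,0,0,0,0],
)

```text
t: 4.35
tool_pos: [0.5618, -0.1286, 0.0937]
orientation: [2.449, 1.957, 0.005]
force: [0.5, 0.1, 0.0]
opening: 0.0005
```

```bash
python3 -c "
from h import *
st()
im,d=read_camera('top'); cv2.imwrite('pics/top2.png',cv2.resize(im[130:220,170:320],None,fx=5,fy=5))
"
```

```text
t 4.35 pos [ 0.5618 -0.1286  0.0937] caddy xy mm [   1.6 -127.6] yaw -12.75 z [ 0.007  -0.0036 -1.    ] F [0.47 0.07 0.01] Fy 0.17 open 0.0005
```

View pics/top2.png

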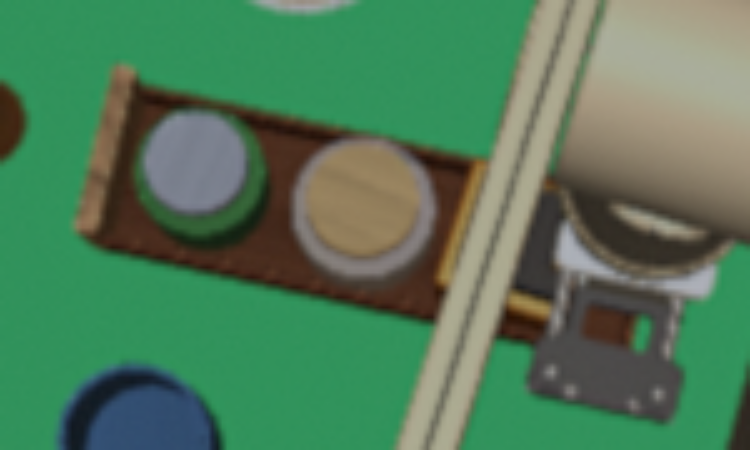

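apply_moves(
  commands=[-0.1,-0.15,-1,0,0,0,0,0,0,-1.5,0,0,0,0,0,0,-1,0,0,0,0,0,0,-0.5,0,0,0,0,0,0,0,0,0,0,0,0,0,0,0,0,0,0],
)

```text
t: 5.15
tool_pos: [0.5595, -0.1299, 0.0494]
orientation: [2.451, 1.958, 0.003]
force: [-0.5, -0.2, 0.1]
opening: 0.0005
```

```bash
python3 -c "
from h import *
st()"
```

```text
t 5.15 pos [ 0.5595 -0.1299  0.0494] caddy xy mm [  -0.4 -129.3] yaw -12.75 z [ 0.0045 -0.0028 -1.    ] F [-0.48 -0.25  0.14] Fy -0.35 open 0.0005
```

apply_moves(
  commands=[0,0,-0.6,0,0,0,0,0,0,-0.6,0,0,0,0,0,0,-0.6,0,0,0,0,0,0,-0.4,0,0,0,0,0,0,0,0,0,0,0,0,0,0,0,0,0,0],
)

```text
t: 5.9
tool_pos: [0.56, -0.13, 0.0265]
orientation: [2.45, 1.957, 0.004]
force: [0.4, 0.2, -0.1]
opening: 0.0003
```

```bash
python3 -c "
from h import *
st()"
```

```text
t 5.9 pos [ 0.56   -0.13    0.0265] caddy xy mm [ 1.000e-01 -1.293e+02] yaw -12.75 z [ 0.0057 -0.0032 -1.    ] F [ 0.4   0.24 -0.08] Fy 0.33 open 0.0003
```

apply_moves(
  commands=[0.05,0.2,0,0,0,0,0,0.05,0.2,0,0,0,0,0,0.05,0.2,0,0,0,0,0,0.05,0.2,0,0,0,0,0,0.05,0.2,0,0,0,0,0,0.05,0.2,0,0,0,0,0],
)

```text
t: 6.65
tool_pos: [0.5639, -0.1178, 0.0273]
orientation: [2.449, 1.956, 0.005]
force: [-0.3, -1.4, -1.3]
opening: 0.0005
```

```bash
python3 -c "
from h import *
st()"
```

```text
t 6.65 pos [ 0.5639 -0.1178  0.0273] caddy xy mm [   1.1 -116.5] yaw -12.76 z [ 0.0071 -0.0042 -1.    ] F [-0.3  -1.36 -1.28] Fy -1.39 open 0.0005
```

apply_moves(
  commands=[0.04,0.2,-0.02,0,0,0,0,0.04,0.2,0,0,0,0,0,0.04,0.2,0,0,0,0,0,0.04,0.2,0,0,0,0,0,0.04,0.2,0,0,0,0,0,0.04,0.2,0,0,0,0,0],
)

```text
t: 7.4
tool_pos: [0.5665, -0.1058, 0.0272]
orientation: [2.448, 1.955, 0.004]
force: [-0.3, -4.5, 0.2]
opening: 0.0007
```

```bash
python3 -c "
from h import *
st()"
```

```text
t 7.4 pos [ 0.5665 -0.1058  0.0272] caddy xy mm [   1.  -104.2] yaw -12.77 z [ 0.0072 -0.0054 -1.    ] F [-0.29 -4.46  0.21] Fy -4.41 open 0.0007
```

apply_moves(
  commands=[0.04,0.2,0,0,0,0,0,0.04,0.2,0,0,0,0,0,0.04,0.2,0,0,0,0,0,0.04,0.2,0,0,0,0,0],
)

```text
t: 7.9
tool_pos: [0.568, -0.0977, 0.0272]
orientation: [2.448, 1.955, 0.002]
force: [-1.3, -3.7, -0.9]
opening: 0.0004
```

```bash
python3 -c "
from h import *
st()
im,d=read_camera('top'); cv2.imwrite('pics/top3.png',cv2.resize(im[130:220,170:320],None,fx=5,fy=5))"
```

```text
t 7.9 pos [ 0.568  -0.0977  0.0272] caddy xy mm [  0.6 -96. ] yaw -12.77 z [ 0.0068 -0.006  -1.    ] F [-1.31 -3.7  -0.89] Fy -3.9 open 0.0004
```

View pics/top3.png

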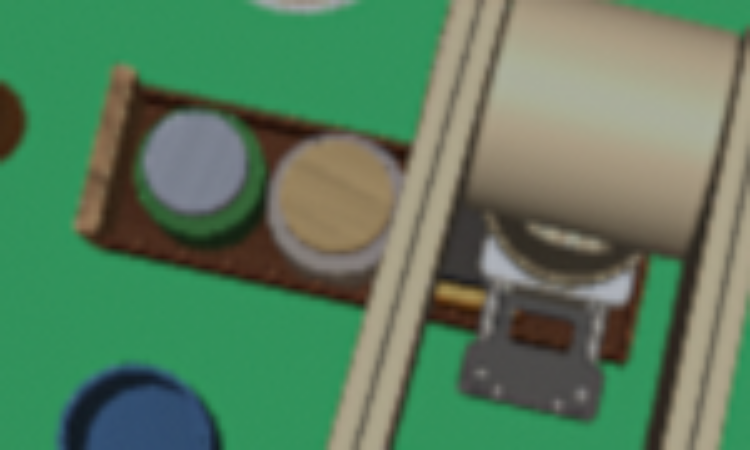

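The clear jar (top3, ~(335,195)) has moved up to the green jar (~(200,175)) and both are upright; about 13 mm is left.

apply_moves(
  commands=[0.04,0.2,0,0,0,0,0,0.04,0.2,0,0,0,0,0,0.04,0.2,0,0,0,0,0,0.04,0.2,0,0,0,0,0],
)

```text
t: 8.45
tool_pos: [0.5698, -0.0893, 0.0273]
orientation: [2.448, 1.954, 0.002]
force: [-0.7, -4.5, 0.3]
opening: 0.0006
```

```bash
python3 -c "
from h import *
st()"
```

```text
t 8.45 pos [ 0.5698 -0.0893  0.0273] caddy xy mm [  0.5 -87.5] yaw -12.79 z [ 0.0071 -0.0064 -1.    ] F [-0.7  -4.47  0.26] Fy -4.51 open 0.0006
```

apply_moves(
  commands=[0.02,0.1,0,0,0,0,0,0.02,0.1,0,0,0,0,0,0.02,0.1,0,0,0,0,0],
)

```text
t: 8.82
tool_pos: [0.5706, -0.0862, 0.0274]
orientation: [2.447, 1.954, 0.002]
force: [-0.3, -5.1, 0.1]
opening: 0.0001
```

```bash
python3 -c "
from h import *
st()"
```

```text
t 8.825 pos [ 0.5706 -0.0862  0.0274] caddy xy mm [  0.6 -84.3] yaw -12.79 z [ 0.0073 -0.0066 -1.    ] F [-0.3  -5.09  0.1 ] Fy -5.03 open 0.0001
```

apply_moves(
  commands=[0.02,0.1,0,0,0,0,0],
)

```text
t: 8.95
tool_pos: [0.5708, -0.0852, 0.0274]
orientation: [2.447, 1.954, 0.002]
force: [-0.7, -4.0, 0.0]
opening: 0.0004
```

apply_moves(
  commands=[0.02,0.1,0,0,0,0,0],
)

```text
t: 9.07
tool_pos: [0.571, -0.0842, 0.0274]
orientation: [2.447, 1.954, 0.002]
force: [-0.1, -4.7, 0.7]
opening: 0.0007
```

apply_moves(
  commands=[0.02,0.08,0,0,0,0,0],
)

```text
t: 9.2
tool_pos: [0.5712, -0.0833, 0.0274]
orientation: [2.447, 1.954, 0.002]
force: [-0.7, -5.7, -0.9]
opening: 0.0
```

apply_moves(
  commands=[0.02,0.08,0,0,0,0,0],
)

```text
t: 9.32
tool_pos: [0.5713, -0.0829, 0.0274]
orientation: [2.447, 1.954, 0.001]
force: [-1.6, -8.4, -0.4]
opening: 0.0008
```

apply_moves(
  commands=[0.02,0.06,0,0,0,0,0],
)

```text
t: 9.45
tool_pos: [0.5713, -0.083, 0.0273]
orientation: [2.447, 1.953, -0.0]
force: [-1.4, -8.9, 0.1]
opening: 0.0004
```

apply_moves(
  commands=[0.02,0.1,0,0,0,0,0],
)

```text
t: 9.57
tool_pos: [0.5713, -0.083, 0.0273]
orientation: [2.446, 1.953, -0.002]
force: [-2.2, -10.8, 0.8]
opening: 0.0005
```

```bash
python3 -c "
from h import *
st()"
```

```text
t 9.575 pos [ 0.5713 -0.083   0.0273] caddy xy mm [  0.6 -80.9] yaw -12.8 z [ 0.0063 -0.01   -0.9999] F [ -2.2  -10.85   0.75] Fy -11.06 open 0.0005
```

apply_moves(
  commands=[-0.06,-0.25,0,0,0,0,0,-0.1,-0.4,0,0,0,0,0,-0.1,-0.4,0,0,0,0,0,-0.1,-0.4,0,0,0,0,0,-0.05,-0.2,1,0,0,0,0,0,0,3,0,0,0,0,0,0,4,0,0,0,0,0,0,4,0,0,0,0],
)

```text
t: 10.58
tool_pos: [0.5632, -0.0975, 0.1477]
orientation: [2.453, 1.959, -0.006]
force: [0.7, 0.1, 0.2]
opening: 0.0004
```

apply_moves(
  commands=[-0.5,-3,4,0,0,0,4,-1,-4,2,0,0,0,8.5,-1,-4,0,0,0,0,8.5,0,0,0,0,0,0,8.5],
)

```text
t: 11.08
tool_pos: [0.5401, -0.2109, 0.2191]
orientation: [2.443, 1.955, 0.004]
force: [1.2, -0.2, -0.2]
opening: 0.0357
```

```bash
cat > j.py <<'E'
from h import *
st()
im,d=read_camera('side'); cv2.imwrite('pics/side4.png',im)
W=cloud("side",d)
im2,d2=read_camera('top'); cv2.imwrite('pics/top4.png',cv2.resize(im2[110:260,170:400],None,fx=3.4,fy=3.4)); W2=cloud("top",d2)
ux=np.array([np.cos(A),np.sin(A)]); uy=np.array([-np.sin(A),np.cos(A)])
for n,W in(("top",W2),("side",W)):
  for q,y in(("sq",-.0385),("cl",.0355),("gr",.1085)):
    c=C+uy*y
    m=(np.hypot(W[...,0]-c[0],W[...,1]-c[1])<.038)&(W[...,2]>.085)&(W[...,2]<.1); P=W[m]
    if len(P)>20:
        r=rect(P); D=np.array(r[0])/1e3-C; print(n,q,r,"caddy",np.round([D@ux*1e3,D@uy*1e3],1),"zrange",np.percentile(P[:,2],[3,97]).round(4))
  m=(np.hypot(W[...,0]-.515,W[...,1]+.276)<.06)&(W[...,2]>.088)&(W[...,2]<.11); P=W[m]
  if len(P)>20: print(n,"tin",rect(P))
E
python3 j.py
```

```text
t 11.075 pos [ 0.5401 -0.2109  0.2191] caddy xy mm [  -1.1 -212.6] yaw -12.66 z [ 0.01   -0.0089 -0.9999] F [ 1.15 -0.18 -0.21] Fy 0.09 open 0.0357
top sq (array([576.2, -38.9]), array([55.7, 56.2]), 77.0, 433) caddy [ -4.6 -36.9] zrange [0.0858 0.0943]
top cl (array([595.7,  32.9]), array([57.8, 56.9]), 89.9, 386) caddy [-1.8 37.5] zrange [0.0863 0.0945]
top gr (array([613.2, 102. ]), array([52.5, 50.2]), 44.8, 310) caddy [ -0.3 108.7] zrange [0.0861 0.0945]
top tin (array([ 515.1, -277.7]), array([64.3, 55.5]), 61.6, 237)
side sq (array([589.5, -44.1]), array([55.8, 29.8]), 75.4, 141) caddy [  9.5 -39. ] zrange [0.0862 0.0935]
side tin (array([ 515.3, -275.9]), array([66.4, 56. ]), 65.6, 628)
```

View pics/top4.png

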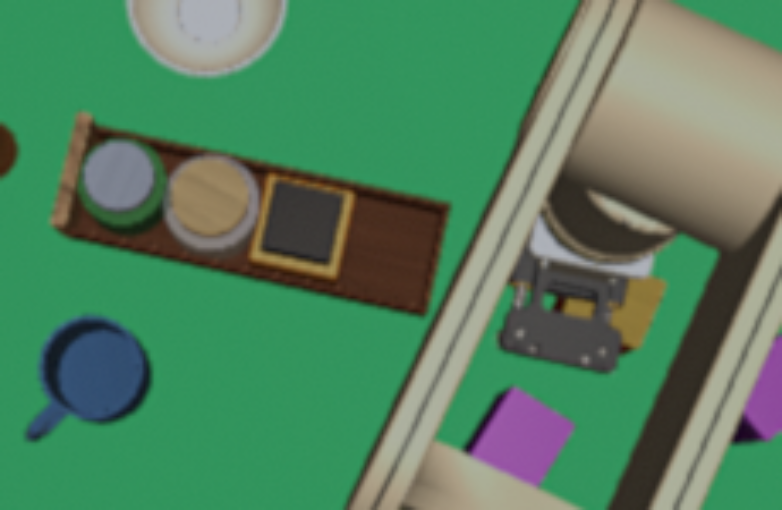

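Row closed: the green, clear and square jars are touching (top4 at (120,175), (210,195), (300,225)), upright, with the square jar aligned to the caddy. Next is the tin.

apply_moves(
  commands=[-1,-2.5,0,0,0,-0.1,7.8,-0.5,-2,0,0,0,-0.1,7.8,0,-0.5,0,0,0,0,7.8,0,0,0,0,0,0,7.8,0,0,0,0,0,0,7.8],
)

```text
t: 11.8
tool_pos: [0.527, -0.2532, 0.218]
orientation: [2.623, 1.713, 0.004]
force: [0.2, 0.2, 0.7]
opening: 0.078
```

```bash
python3 -c "
from h import *
st()"
```

```text
t 11.8 pos [ 0.527  -0.2532  0.218 ] caddy xy mm [  -4.4 -256.8] yaw -23.71 z [ 0.0073 -0.0061 -1.    ] F [0.21 0.21 0.72] Fy 0.25 open 0.078
```

apply_moves(
  commands=[-0.6,-1.1,0,0.006,0.007,-0.012,7.8,-0.3,-0.6,0,0,0,0,7.8,0,0,0,0,0,0,7.8,0,0,0,0,0,0,7.8],
)

```text
t: 12.3
tool_pos: [0.5176, -0.2705, 0.218]
orientation: [-2.639, -1.704, -0.0]
force: [0.7, -0.4, 0.3]
opening: 0.0778
```

```bash
python3 -c "
from h import *
st()"
```

```text
t 12.3 pos [ 0.5176 -0.2705  0.218 ] caddy xy mm [  -9.6 -275.7] yaw -24.31 z [-3.e-04  5.e-04 -1.e+00] F [ 0.67 -0.44  0.27] Fy -0.28 open 0.0778
```

apply_moves(
  commands=[-0.26,-0.5,-1.5,0,0,0,7.8,0,0,-3,0,0,0,7.8,0,0,-3,0,0,0,7.8,0,0,-2,0,0,0,7.8,0,0,-0.5,0,0,0,7.8,0,0,0,0,0,0,7.8],
)

```text
t: 13.05
tool_pos: [0.5129, -0.2756, 0.111]
orientation: [-2.637, -1.703, 0.002]
force: [0.8, -0.9, 0.6]
opening: 0.078
```

```bash
python3 -c "
from h import *
st()"
```

```text
t 13.05 pos [ 0.5129 -0.2756  0.111 ] caddy xy mm [ -13.1 -281.7] yaw -24.29 z [-0.0022  0.0015 -1.    ] F [ 0.75 -0.94  0.61] Fy -0.74 open 0.078
```

apply_moves(
  commands=[0.2,0,-1.5,0,0,0,7.8,0,0,-2,0,0,0,7.8,0,0,-1.5,0,0,0,7.8,0,0,-0.8,0,0,0,7.8,0,0,0,0,0,0,7.8,0,0,0,0,0,0,7.8],
)

```text
t: 13.8
tool_pos: [0.5157, -0.276, 0.0502]
orientation: [-2.639, -1.704, 0.0]
force: [0.5, 0.1, 0.1]
opening: 0.0785
```

```bash
python3 -c "
from h import *
st()"
```

```text
t 13.8 pos [ 0.5157 -0.276   0.0502] caddy xy mm [ -10.2 -281.5] yaw -24.28 z [-4.e-04  3.e-04 -1.e+00] F [0.52 0.07 0.14] Fy 0.18 open 0.0785
```

apply_moves(
  commands=[0,0,0,0,0,0,5,0,0,0,0,0,0,5,0,0,0,0,0,0,5,0,0,0,0,0,0,5,0,0,0,0,0,0,5],
  squeeze=25,
)

```text
t: 14.42
tool_pos: [0.5164, -0.2765, 0.0516]
orientation: [2.638, 1.704, 0.001]
force: [-1.1, -0.3, -1.1]
opening: 0.0558
```

apply_moves(
  commands=[0,0,1,0,0,0,5,0,0,2,0,0,0,5,0,0,3,0,0,0,5,0,0,3,0,0,0,5,0,0,1,0,0,0,5,0,0,0,0,0,0,5],
)

```text
t: 15.18
tool_pos: [0.5164, -0.2764, 0.1592]
orientation: [2.636, 1.703, 0.002]
force: [1.0, 0.3, -3.5]
opening: 0.0557
```

```bash
python3 -c "
from h import *
st()"
```

```text
t 15.175 pos [ 0.5164 -0.2764  0.1592] caddy xy mm [  -9.5 -281.8] yaw -24.27 z [ 0.0031 -0.002  -1.    ] F [ 0.99  0.32 -3.47] Fy 0.53 open 0.0557
```

apply_moves(
  commands=[0.7,2.5,0,0,0,0.06,5,1.3,4.5,0,0,0,0.06,5,1.3,4.5,0,0,0,0.06,5,0.7,2.5,0,0,0,0.01,5,0,0.5,0,0,0,0,5,0,0,0,0,0,0,5,0,0,0,0,0,0,5],
)

```text
t: 16.05
tool_pos: [0.5524, -0.1278, 0.1512]
orientation: [-2.458, -1.948, 0.007]
force: [0.4, 0.5, -2.1]
opening: 0.0558
```

```bash
python3 -c "
from h import *
st()"
```

```text
t 16.05 pos [ 0.5524 -0.1278  0.1512] caddy xy mm [  -7.8 -128.9] yaw -13.2 z [-0.007   0.0014 -1.    ] F [ 0.4   0.53 -2.09] Fy 0.61 open 0.0558
```

apply_moves(
  commands=[0.6,0.9,0,-0.001,-0.007,0.003,5,0.4,0.6,0,0,0,0,5,0,0,0,0,0,0,5,0,0,0,0,0,0,5],
)

```text
t: 16.55
tool_pos: [0.563, -0.1137, 0.1513]
orientation: [2.461, 1.951, 0.001]
force: [0.1, -0.1, -2.8]
opening: 0.0558
```

```bash
python3 -c "
from h import *
st()"
```

```text
t 16.55 pos [ 0.563  -0.1137  0.1513] caddy xy mm [  -0.7 -112.7] yaw -13.18 z [ 7.e-04  0.e+00 -1.e+00] F [ 0.1  -0.13 -2.85] Fy -0.1 open 0.0558
```

apply_moves(
  commands=[0.1,0.4,0,0,0,0.003,5,0,0,0,0,0,0,5,0,0,0,0,0,0,5],
)

```text
t: 16.92
tool_pos: [0.564, -0.1096, 0.1514]
orientation: [2.458, 1.955, 0.001]
force: [-0.4, 0.2, -2.4]
opening: 0.0563
```

Run:
```python
from h import *
st()
im,d=read_camera('side'); cv2.imwrite('pics/side5.png',cv2.resize(im[110:260,200:330],None,fx=4,fy=4))
W=cloud("side",d)
ux=np.array([np.cos(A),np.sin(A)]); uy=np.array([-np.sin(A),np.cos(A)])
L=np.stack([(W[...,:2]-C)@ux,(W[...,:2]-C)@uy,W[...,2]],-1)
# tin -y face and lip outer face
m=(abs(L[...,0])<.024)&(L[...,1]<-.12)&(L[...,1]>-.17)&(L[...,2]>.112)&(L[...,2]<.18); print("tin -y face",np.percentile(L[m],[10,50,90],axis=0),m.sum())
for x0,x1 in((-.022,-.007),(-.007,.007),(.007,.022)):
    k=m&(L[...,0]>x0)&(L[...,0]<x1); print(x0,np.median(L[k],0),k.sum())
m=(abs(L[...,0])<.035)&(L[...,1]<-.13)&(L[...,1]>-.17)&(L[...,2]>.01)&(L[...,2]<.03); print("lip outer (-149.5)",np.median(L[m],0),m.sum())
```

```text
t 16.925 pos [ 0.564  -0.1096  0.1514] caddy xy mm [  -0.6 -108.5] yaw -13.0 z [ 8.e-04 -1.e-04 -1.e+00] F [-0.45  0.21 -2.41] Fy 0.11 open 0.0563
tin -y face [[-1.91347017e-02 -1.41041593e-01  1.19224628e-01]
 [ 2.52999901e-05 -1.39579648e-01  1.47052871e-01]
 [ 1.92594186e-02 -1.38173554e-01  1.72977979e-01]] 354
-0.022 [-0.01454807 -0.13957282  0.1463682 ] 110
-0.007 [-1.23726460e-04 -1.39514483e-01  1.47313046e-01] 104
0.007 [ 0.01474806 -0.1396169   0.14703249] 112
lip outer (-149.5) [-0.00066041 -0.14852411  0.01933928] 119
```

View pics/side5.png

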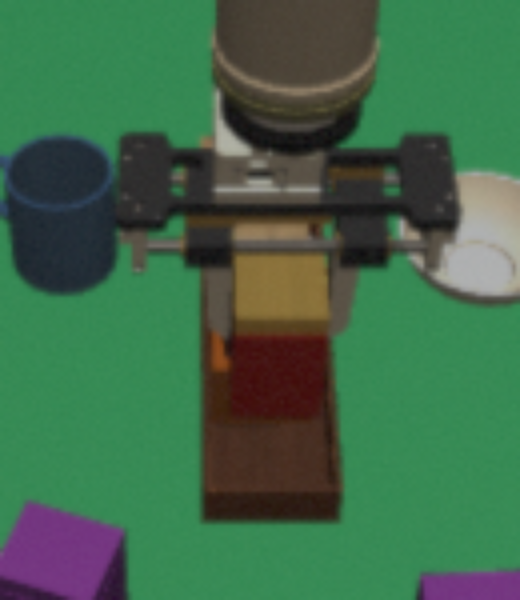

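The tin is held square at side5 (280,370). Its -y face is at -139.6 mm against the lip's inner face at about -142.5, so both gaps are about 2.5 mm. Lowering in small steps.

apply_moves(
  commands=[0,0,-0.4,0,0,0,5,0,0,-0.6,0,0,0,5,0,0,-0.4,0,0,0,5,0,0,0,0,0,0,5],
)

```text
t: 17.48
tool_pos: [0.5636, -0.1096, 0.1358]
orientation: [-2.459, -1.955, -0.0]
force: [-0.7, -0.0, -1.9]
opening: 0.0561
```

```bash
python3 -c "
from h import *
st()"
```

```text
t 17.475 pos [ 0.5636 -0.1096  0.1358] caddy xy mm [  -1.  -108.6] yaw -13.02 z [ 0.e+00  2.e-04 -1.e+00] F [-0.71 -0.02 -1.85] Fy -0.18 open 0.0561
```

apply_moves(
  commands=[0,0,-0.5,0,0,0,5,0,0,-0.8,0,0,0,5,0,0,-0.8,0,0,0,5,0,0,-0.5,0,0,0,5,0,0,0,0,0,0,5],
)

```text
t: 18.1
tool_pos: [0.5632, -0.1096, 0.1074]
orientation: [-2.458, -1.955, 0.001]
force: [-0.7, 0.6, -1.9]
opening: 0.0556
```

```bash
python3 -c "
from h import *
st()"
```

```text
t 18.1 pos [ 0.5632 -0.1096  0.1074] caddy xy mm [  -1.3 -108.6] yaw -13.02 z [-8.e-04  4.e-04 -1.e+00] F [-0.69  0.64 -1.91] Fy 0.47 open 0.0556
```

apply_moves(
  commands=[0.03,0,-0.5,0,0,0,5,0,0,-0.6,0,0,0,5,0,0,-0.6,0,0,0,5,0,0,-0.5,0,0,0,5,0,0,0,0,0,0,5],
)

```text
t: 18.73
tool_pos: [0.5638, -0.1096, 0.0841]
orientation: [-2.459, -1.955, 0.0]
force: [-0.4, -0.4, -2.4]
opening: 0.0559
```

```bash
python3 -c "
from h import *
st()"
```

```text
t 18.725 pos [ 0.5638 -0.1096  0.0841] caddy xy mm [  -0.8 -108.6] yaw -13.01 z [-4.e-04  2.e-04 -1.e+00] F [-0.36 -0.38 -2.44] Fy -0.45 open 0.0559
```

apply_moves(
  commands=[0,0,-0.5,0,0,0,5,0,0,-0.6,0,0,0,5,0,0,-0.5,0,0,0,5,0,0,-0.3,0,0,0,5,0,0,0,0,0,0,5],
)

```text
t: 19.35
tool_pos: [0.5638, -0.1096, 0.0639]
orientation: [-2.459, -1.955, 0.0]
force: [0.0, -0.6, -2.7]
opening: 0.0559
```

apply_moves(
  commands=[0,0,-0.2,0,0,0,5,0,0,-0.2,0,0,0,5],
)

```text
t: 19.6
tool_pos: [0.5642, -0.1097, 0.0601]
orientation: [2.459, 1.955, 0.001]
force: [1.0, -0.0, -2.6]
opening: 0.0558
```

```bash
python3 -c "
from h import *
st()"
```

```text
t 19.6 pos [ 0.5642 -0.1097  0.0601] caddy xy mm [  -0.4 -108.6] yaw -13.02 z [ 5.e-04  0.e+00 -1.e+00] F [ 1.04 -0.04 -2.57] Fy 0.19 open 0.0558
```

apply_moves(
  commands=[0,0,-0.15,0,0,0,5,0,0,-0.15,0,0,0,5],
)

```text
t: 19.85
tool_pos: [0.5643, -0.1097, 0.0575]
orientation: [2.459, 1.955, 0.001]
force: [-6.4, 1.5, 10.6]
opening: 0.0554
```

apply_moves(
  commands=[0,0,-0.1,0,0,0,5],
)

```text
t: 19.98
tool_pos: [0.5643, -0.1097, 0.0576]
orientation: [2.458, 1.955, 0.001]
force: [-6.3, 2.5, 10.1]
opening: 0.0561
```

apply_moves(
  commands=[0,0,-0.05,0,0,0,5],
)

```text
t: 20.1
tool_pos: [0.5644, -0.1098, 0.0576]
orientation: [2.458, 1.955, 0.001]
force: [-2.9, 1.3, 0.9]
opening: 0.0558
```

Seated: 0.0576 is exactly the grasp height plus the 6 mm floor. Releasing.

apply_moves(
  commands=[0,0,0,0,0,0,6,0,0,0,0,0,0,7,0,0,0,0,0,0,7.8,0,0,0,0,0,0,7.8,0,0,0.5,0,0,0,7.8,0,0,1.5,0,0,0,7.8,0,0,3,0,0,0,7.8,0,0,4,0,0,0,7.8],
)

```text
t: 21.1
tool_pos: [0.5627, -0.1093, 0.1489]
orientation: [-2.457, -1.954, 0.003]
force: [0.8, -0.1, -0.4]
opening: 0.0785
```

apply_moves(
  commands=[0,0,4,0,0,0,7.8,-2,-4,2,0,0,0,7.8,-3,-5,0,0,0,0,7.8,-3,-5,0,0,0,0,7.8,-2,-5,0,0,0,0,7.8,0,-4,0,0,0,0,7.8,0,0,0,0,0,0,7.8,0,0,0,0,0,0,7.8],
)

```text
t: 22.1
tool_pos: [0.4628, -0.3465, 0.2281]
orientation: [2.444, 1.948, 0.01]
force: [0.2, 0.9, -0.2]
opening: 0.078
```

```bash
sed -i 's/side4/side6/;s/top4/top6/;s/\[110:260,170:400\]/[80:260,130:400]/;s/fx=3.4,fy=3.4/fx=2.9,fy=2.9/' j.py; sed -i 's/("sq",-.0385)/("tin",-.109),("sq",-.0385)/' j.py; python3 j.py; python3 -c "
from h import *
for q in('mug','bowl','mill'):
    print(q,[(np.round(world('top',r['point']),3).tolist(),round(r['conf'],2)) for r in spot_point(q,'top')][:2])"
```

```text
t 22.1 pos [ 0.4628 -0.3465  0.2281] caddy xy mm [ -45.9 -362.1] yaw -12.88 z [ 0.0152 -0.0091 -0.9998] F [ 0.15  0.85 -0.25] Fy 0.87 open 0.078
top tin (array([ 563.9, -109.6]), array([64.1, 56.6]), 75.5, 192) caddy [  -0.7 -108.5] zrange [0.092  0.0999]
top sq (array([576.8, -38.9]), array([55.8, 55.8]), 76.9, 431) caddy [ -4.  -36.7] zrange [0.0857 0.094 ]
top cl (array([595.9,  32.8]), array([56.8, 57.7]), 0.0, 389) caddy [-1.6 37.4] zrange [0.0859 0.0946]
top gr (array([612.1, 102.2]), array([51.5, 50.2]), 0.2, 312) caddy [ -1.4 108.7] zrange [0.0861 0.0945]
mug [([0.465, 0.124, -0.002], 0.95)]
bowl [([0.762, 0.04, 0.003], 0.95)]
mill [([0.651, 0.225, 0.002], 0.62), ([0.62, 0.135, 0.001], 0.41)]
```

View pics/top6.png

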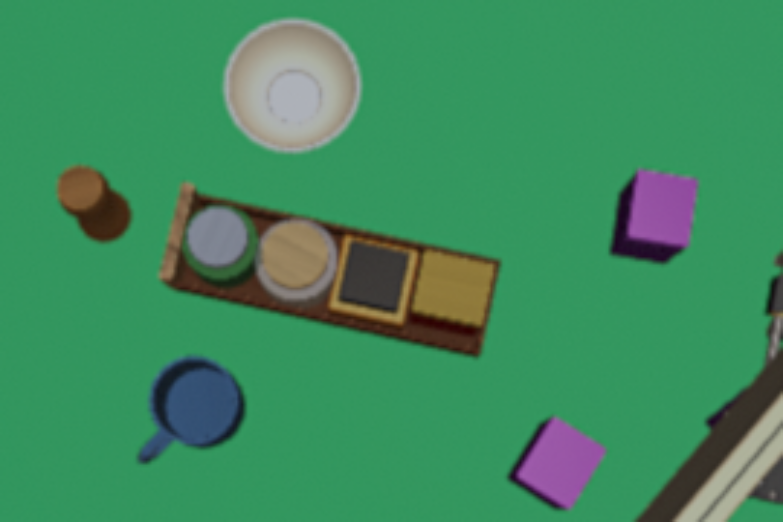

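View pics/side6.png

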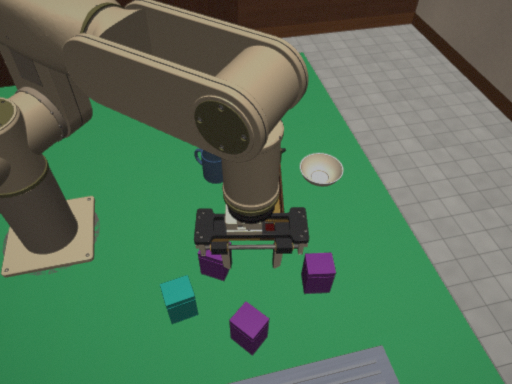

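The final top picture shows green (217,240), clear (297,258), square (377,275) and the tin (455,287) packed and upright inside the walls. The bystanders have not moved and the robot is clear of everything.

```bash
python3 -c "
from h import *
print(close_job())"
```

```text
the job is handed in; nothing more can be done
None
```

The row is closed up against the cork stop and the red tin stands packed beside the low lip. I handed the job in at about 22 s of the 64 s limit.

- **Closing the row:** I pushed the square jar with the closed fingers, low down, in steps of 2 mm or less. The sliding force was about 4 to 5 N. It rose to 11 N with no further movement, so the row bears on the stop; that was the highest force I read, and I read it only at the end of each move call.
- **Placing the tin:** I gripped it at 25 N and lowered it into the gap without feeling side contact. It touched the floor at the expected height, with a brief reading of about 11 N upward, and I released it there.
- **Last checks:** From the top camera, the jars and the tin stand upright with level tops. The tin centre is about 108.5 mm from the caddy centre towards the lip, against about 109 mm ideal. The mug, bowl and mill are where they were, to within the detector's few millimetres.
- **What disagreed or went unchecked:**
  - The clear and square jars measured about 2 mm nearer the lip than ideal, which is within the calibration error.
  - The last side picture was blocked by the arm, so the final state was confirmed from the top camera only.

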